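# Gauge the modules and load the 10 mm one into the test chamber

### The job

First swing the test chamber's door wide open by its handle. Then find the 10 mm thick module among the three look-alikes in the rack (10, 17 and 22 mm) by pinching them, and stand it upright on the chamber floor, lengthwise between the two orange rails and far enough in that the door could be shut. Let go of it, leave the door wide open and the other two modules standing in their slots, and do not disturb the other things on the bench.

Things in the scene. Friction and masses are not known exactly. Their poses are not given: they have to be found in the camera images.
- chamber: fixed test chamber, 170 mm deep (x), 200 wide (y); origin: centre of underside; open front at x = -85 looks along -x, roughly across the bench to the robot's right. Floor 12 thick; clear walls, 164 clear at the front, 140 high; back wall inside at x = +73. Roof (underside 132 above table) and the blue fan unit on it (to 215) begin 35 to 41 mm behind the front, so reach in tilted, holding the module near its end at the door
- bay (a point): the module's place in the chamber: on its floor, 12 mm above the table, midway between two orange rails 16 mm tall, 130 long, 15 apart (only the 10 mm module fits), running along x; axes as the chamber's; at chamber x = -16, y = 0. A module centred here has its near end 14 mm behind the front plane
- chamber_door (a joint): door angle in rad: 0 shut, growing as the free edge swings out along the chamber's -x (counter-clockwise from above), stop at 1.9; starts 0 to 0.2; light hinge (about 1 N at the handle) that stays where it is left
- door_handle (a point): upright round black handle bar, 16 mm diameter, 63 to 138 mm above the table, held by a bracket at its lower end only, its axis 36 mm in front of the door's face; this point: on its axis, 118 mm above the table; turns with the door. Door: 200 wide, 12 thick, top at 138 mm
- door_hinge (a point): point on the door's vertical hinge axis, 118 mm above the table, at the chamber's front, -y side; the door swings about it
- rack: black rack fixed to the bench, base 150 x 235 x 10 mm, origin: centre of its underside; three slots along its x at y = -75, 0 and +75 mm, each between two rails 130 mm long, 26 mm apart, up to 32 mm above the table
- module_p: one of three look-alike green resin-potted circuit modules: 110 mm long (x), 80 tall (z), 10, 17 or 22 thick (y) all over, centred on its origin, the centre of its underside; which has which thickness is not told. 0.13 to 0.4 kg. Starts standing in one of the rack's slots, lengthwise along the rack's x, underside 10 mm above the table
- module_q: one of three look-alike green resin-potted circuit modules: 110 mm long (x), 80 tall (z), 10, 17 or 22 thick (y) all over, centred on its origin, the centre of its underside; which has which thickness is not told. 0.13 to 0.4 kg. Starts standing in one of the rack's slots, lengthwise along the rack's x, underside 10 mm above the table
- module_r: one of three look-alike green resin-potted circuit modules: 110 mm long (x), 80 tall (z), 10, 17 or 22 thick (y) all over, centred on its origin, the centre of its underside; which has which thickness is not told. 0.13 to 0.4 kg. Starts standing in one of the rack's slots, lengthwise along the rack's x, underside 10 mm above the table
- calculator: bystander: black pocket calculator 150 x 78 x 16 mm, flat; origin: centre of underside
- multimeter: bystander: yellow multimeter 160 x 80 x 44 mm, flat; origin: centre of underside
- spool: bystander: solder spool, 60 mm diameter, 50 mm tall; origin: centre of underside
- screwdriver: bystander: red screwdriver 180 mm long along its x, lying flat
- sponge_tray: bystander: black tray with yellow sponge 110 x 80 x 37 mm; origin: centre of underside
- mug: bystander: blue mug, 76 mm diameter, 90 mm tall; origin: centre of underside
Things that resemble listed ones, but are neither listed nor needed, are in the scene too. Leave any blue or white look-alike of the module_r alone.

How it is judged (in metres and radians):
On the way, in this order (a step that is already met when the one before it is completed fails the run):
1. the chamber's door stands open by at least 70 degrees (value of joint chamber_door above 1.22 rad), for 0.2 s.
2. a module is held by the gripper, lifted at least 30 mm (((contact force between module_p and the fingers above 1 N and height (world z) of module_p above 0.04 m) or (contact force between module_q and the fingers above 1 N and height (world z) of module_q above 0.04 m) or (contact force between module_r and the fingers above 1 N and height (world z) of module_r above 0.04 m))), for 0.1 s.
3. the 10 mm module (the only one that fits) stands on the chamber floor between the rails (((x of module_p in the frame of bay between -0.013 and 0.03 m and y of module_p in the frame of bay between -0.006 and 0.006 m and z of module_p in the frame of bay between -0.005 and 0.005 m and angle between module_p's own z axis and vertical below 0.1 rad) or (x of module_q in the frame of bay between -0.013 and 0.03 m and y of module_q in the frame of bay between -0.006 and 0.006 m and z of module_q in the frame of bay between -0.005 and 0.005 m and angle between module_q's own z axis and vertical below 0.1 rad) or (x of module_r in the frame of bay between -0.013 and 0.03 m and y of module_r in the frame of bay between -0.006 and 0.006 m and z of module_r in the frame of bay between -0.005 and 0.005 m and angle between module_r's own z axis and vertical below 0.1 rad))), for 0.2 s.
At the end, for the whole second after the job is handed in: 10 mm module (the only one that fits) at rest on the chamber floor (5 mm) between the rails, upright (0.1 rad), near end behind the door plane (centre -13 to +30 mm from the bay in x, 6 mm in y); door open over 1.22 rad; other modules upright (0.15 rad), within 20 mm of their starts (((x of module_p in the frame of bay between -0.013 and 0.03 m and y of module_p in the frame of bay between -0.006 and 0.006 m and z of module_p in the frame of bay between -0.005 and 0.005 m and angle between module_p's own z axis and vertical below 0.1 rad and distance of each of module_q, module_r from where it was at the start of the episode below 0.02 m and angle between each of module_q, module_r's own z axis and vertical below 0.15 rad) or (x of module_q in the frame of bay between -0.013 and 0.03 m and y of module_q in the frame of bay between -0.006 and 0.006 m and z of module_q in the frame of bay between -0.005 and 0.005 m and angle between module_q's own z axis and vertical below 0.1 rad and distance of each of module_p, module_r from where it was at the start of the episode below 0.02 m and angle between each of module_p, module_r's own z axis and vertical below 0.15 rad) or (x of module_r in the frame of bay between -0.013 and 0.03 m and y of module_r in the frame of bay between -0.006 and 0.006 m and z of module_r in the frame of bay between -0.005 and 0.005 m and angle between module_r's own z axis and vertical below 0.1 rad and distance of each of module_p, module_q from where it was at the start of the episode below 0.02 m and angle between each of module_p, module_q's own z axis and vertical below 0.15 rad)) and value of joint chamber_door above 1.22 rad and linear speed of each of module_p, module_q, module_r below 0.02 m/s); the robot touches nothing.
It fails at once if a module is knocked over (tilted by more than 0.6 rad, down in the rack or on the bench) ((angle between module_p's own z axis and vertical above 0.6 rad and height (world z) of module_p below 0.04 m) or (angle between module_q's own z axis and vertical above 0.6 rad and height (world z) of module_q below 0.04 m) or (angle between module_r's own z axis and vertical above 0.6 rad and height (world z) of module_r below 0.04 m)).
It fails at once if a bystander (calculator, multimeter, spool, screwdriver, sponge tray, mug) is moved by more than 30 mm (distance of any of calculator, multimeter, spool, screwdriver, sponge_tray, mug from where it was at the start of the episode above 0.03 m).
It also fails if it takes over 64 s, if anything falls off the work surface, if the arm or the gripper's body presses on something with over 40 N, if the wrist force passes 120 N, or if a joint passes its speed limit or range.

### The arm

A 6-joint arm with a two-finger parallel gripper is mounted at the origin on the work surface. World frame = base frame: x ahead of the robot, y to its left, z up, the work surface at z = 0. Lengths are in mm, angles in rad, forces in N, time in s.
With the tool pointing down it reaches from about 250 to 775 mm from the base axis. Payload 8.9 kg.
Tool frame: the origin (TCP) lies between the finger pads; the fingertips stand 17 mm ahead of it and the grasp point (between the pads) lies 2 mm behind it; z points along the fingers, y is the line along which they close (so a half turn about z gives the same grasp; the last joint's range is limited). The gripper opens to 85 mm and grips with 20 to 120 N. Pads are 22 mm wide; open, the fingers measure 114 mm over their backs; the gripper's body (76 mm by 85 mm) begins 54 mm behind the grasp point. The pads swing forward as they close: fully open they stand 13 mm farther back than shut.
Start: joints at [-1.395, 0.291, -0.153, 1.127, 0, 1.431], TCP at [162.555, -499.199, 248.305] pointing down, gripper open.
Joint ranges: [-2.52, 2.52], [-0.91, 1.74], [-1.3, 1.37], [-1.96, 2.02], [-1.52, 1.47], [-3.14, 3.14]. Speed limits (rad/s): [2.22, 2.22, 2.79, 3.14, 3.14, 3.14].

### API

Orientations are given as a unit quaternion [x, y, z, w].
In Python, from station import robot gives the robot as it stands. The module is installed in compiled form; this text tells all that it offers.
- The arm moves only by the tool drive_tool, never from a script. Its argument "plan" is a list of rows, each a list of 5 numbers: the opening, from -1 (shut) to 1 (fully open), so that 0 is half open, then the shift along the world's x, y, z scaled (see below), then the turn about the world's z scaled (see below). A call has exactly 10 rows; each row is the pose to reach, as a shift and turn from the pose commanded when the call began; what a row does not reach only later rows make up. The controller multiplies each number of a shift by 0.5 m and each number of a turn by 0.5 rad. A row lasts 1/10 s, in which the tool goes at most 50 mm and 8.59 degrees, less where a joint would pass 70% of its speed; a pose out of reach is approached as far as the arm can. A call with a number of a shift or a turn outside -1 to 1 is refused whole. A call with a gripper value outside its range is refused whole. The fingers move at their own pace and stop on an object; "squeeze" is the grip in N (left out, the last holds). Time passes only in rows, so rows that repeat a pose let the fingers close, or fill a call up. It gives the time, the measured TCP pose, the force, the opening and the grip force at its end, in the units of the state.
- robot.get_state(): the state, without advancing time (a new reading comes with each control period).
- robot.camera(name): name is "scene" or "top"; returns a dict with "color" (420x560x3 uint8, red, green, blue), "z_map" (420x560 float32, mm along the optical axis (not along the pixel's ray), 0 where there is no reading), "fx", "fy", "cx", "cy" (pixels), "R" (3x3) and "t" (3): a world point X has camera coordinates R X + t. Camera axes: x right, y down, z forward; pixel columns grow to the right and rows downward; lengths in mm; the calibration is good to about 2 mm. A picture is of the moment at which its call begins.
- robot.finish_job(): hands the job in; it is judged then, once.
Trained networks look in the newest picture that a camera, given by its name, has taken for a name from the list of things; names that differ only in an ending like _2 or _b are one class to them, and where a whole thing is asked for, a point or a joint stands for the part that bears it (a point fixed in the world has none). Each returns a list of dicts, best first, with "p" (0 to 1); they miss things now and then, are a little off and sometimes report something else, mostly with a low value. They report only what shows in the picture. A call takes as long as a camera call. They do not tell look-alikes from the thing itself.
- robot.recognise(camera, query): "centre" ([column, row] in pixels, amid what is visible of it).
- robot.cut_out(camera, query): "region" (420x560 bool, what is visible of it) and "centre" ([column, row] in pixels, amid what is visible of it).
The state is a dict: "time": time; "q": joint angles; "qvel": joint speeds; "joint_efforts": joint torques, N m; "ee_pos": TCP position; "tcp_rot": TCP orientation; "contact_force": force on the tool from outside, world axes, zero at the start; "torque": the same for the moment, N m; "finger_gap": opening from 0.0 (shut) to 1.0 (fully open); "grip_force": force on a finger pad.
Only numpy, scipy, OpenCV 4.12 (cv2) and the standard library are available. Lean on these libraries where they do the work, as an engineer would, in place of code of your own. Each camera call takes 0.05 s, during which the arm holds its last target. There are 200 camera calls.

## Working session

There is one attempt and no reset: what is moved stays moved. The work goes in short steps, Python scripts to look and compute and a tool call to move; the robot and the scene stay as the last step left them, time stands still between calls to the robot, and variables do not carry over. Pictures are saved under pics/ and viewed, at most 10 in all, crops included, and the job is handed in when it is done.

Besides the shell and the picture viewer there is one more tool, called after "Emit:" in YAML: its name, and indented under it one key for each argument. drive_tool: Moves the arm, as the interface text tells. Its arguments: {"type":"object","properties":{"plan":{"type":"array","items":{"type":"array","items":{"type":"number"}}},"squeeze":{"type":"number"}},"required":["plan"]}

```bash
mkdir -p pics; cat > h.py <<'E'
import numpy as np, cv2
from station import robot
def snap(cam,fn=None):
    d=robot.camera(cam)
    if fn: cv2.imwrite('pics/'+fn,cv2.cvtColor(d['color'],cv2.COLOR_RGB2BGR))
    return d
def world(d,u,v,z=None):
    z=d['z_map'][v,u] if z is None else z
    p=np.stack([(u-d['cx'])/d['fx']*z,(v-d['cy'])/d['fy']*z,z*np.ones_like(u,float)],-1)
    return (p-d['t'])@d['R']   # R^T (p-t)
def cloud(d,m=None):
    m=(d['z_map']>0) if m is None else m&(d['z_map']>0)
    v,u=np.nonzero(m); return world(d,u,v)
E
python3 - <<'E'
from h import *
for c in ('scene','top'):
    d=snap(c,c+'0.png'); print(c,np.round(-d['R'].T@d['t']),d['fx'])
    for n in ['chamber','chamber_door','door_handle','rack','module_p','calculator','multimeter','spool','screwdriver','sponge_tray','mug']:
        for r in robot.cut_out(c,n)[:5]:
            P=cloud(d,r['region'])
            if len(P)==0: continue
            print(n,round(r['p'],2),np.round(r['centre']),'med',np.round(np.median(P,0)),'lo',np.round(np.percentile(P,3,0)),'hi',np.round(np.percentile(P,97,0)))
E
```

```text
scene [ 966.  322. 1078.] 400.71165013004764
chamber 0.58 [386. 296.] med [572. 266. 142.] lo [430. 159.  13.] hi [640. 350. 216.]
chamber_door 0.75 [368. 261.] med [502. 173. 106.] lo [416. 137.   2.] hi [617. 189. 138.]
door_handle 0.6 [365. 266.] med [510. 173. 109.] lo [429. 138.  15.] hi [618. 188. 138.]
rack 0.59 [258. 187.] med [ 512. -270.    9.] lo [ 403. -373.    2.] hi [ 618. -171.   32.]
rack 0.2 [234. 134.] med [ 432. -460.   31.] lo [ 374. -509.    4.] hi [ 479. -432.   39.]
module_p 0.81 [200. 280.] med [ 848. -110.   68.] lo [ 795. -130.    3.] hi [897. -99.  82.]
module_p 0.71 [278. 170.] med [ 457. -222.   87.] lo [ 398. -271.    6.] hi [ 486. -190.   91.]
module_p 0.64 [252. 284.] med [754.   2.  72.] lo [697. -17.   0.] hi [802.   9.  82.]
module_p 0.6 [369. 266.] med [503. 173. 105.] lo [418. 139.  -1.] hi [616. 189. 138.]
module_p 0.53 [253. 170.] med [ 518. -261.   87.] lo [ 466. -318.   18.] hi [ 543. -238.   92.]
calculator 0.64 [286. 137.] med [ 311. -332.   15.] lo [ 241. -376.    3.] hi [ 381. -290.   20.]
multimeter 0.77 [190. 232.] med [ 768. -267.   34.
[... 1426 characters left out ...]
15.] lo [ 237. -372.    7.] hi [ 378. -290.   21.]
multimeter 0.74 [353. 136.] med [ 762. -275.   34.] lo [ 726. -350.   15.] hi [ 802. -200.   42.]
multimeter 0.61 [179. 233.] med [510. 168. 106.] lo [422. 139.  16.] hi [612. 185. 140.]
spool 0.61 [300. 155.] med [ 713. -141.   49.] lo [ 689. -167.   -0.] hi [ 744. -113.   54.]
screwdriver 0.58 [426. 198.] med [ 598. -468.   21.] lo [ 551. -483.   10.] hi [ 707. -459.   28.]
screwdriver 0.47 [177. 231.] med [511. 168. 106.] lo [422. 140.  16.] hi [611. 184. 140.]
sponge_tray 0.59 [427. 264.] med [ 426. -467.   33.] lo [ 375. -509.    0.] hi [ 478. -431.   40.]
mug 0.56 [199. 130.] med [784. 139.  40.] lo [739.  95.   1.] hi [810. 185.  91.]
```

```bash
python3 -c "
import cv2,numpy as np
a=cv2.imread('pics/scene0.png');b=cv2.imread('pics/top0.png')
cv2.imwrite('pics/s1.png',cv2.resize(a,(800,600)));cv2.imwrite('pics/t1.png',cv2.resize(b,(800,600)))"
```

```text
(no output)
```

View pics/s1.png

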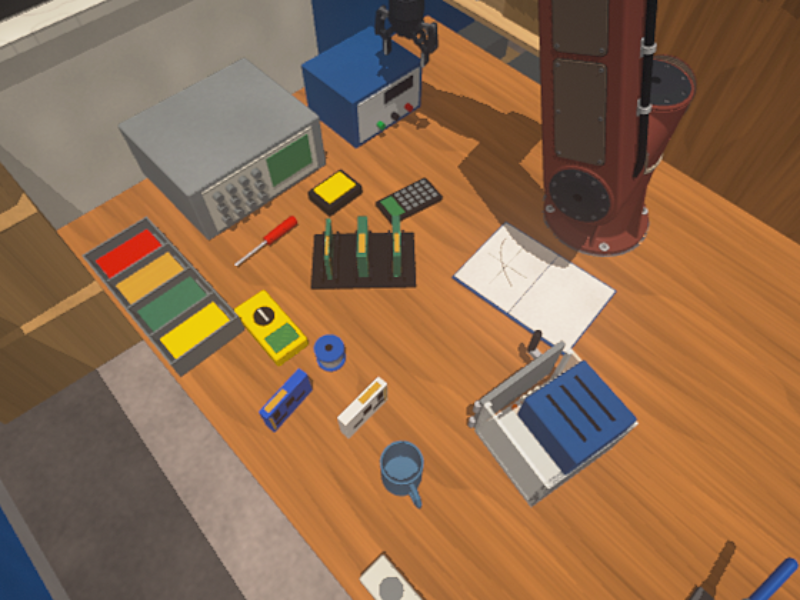

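View pics/t1.png

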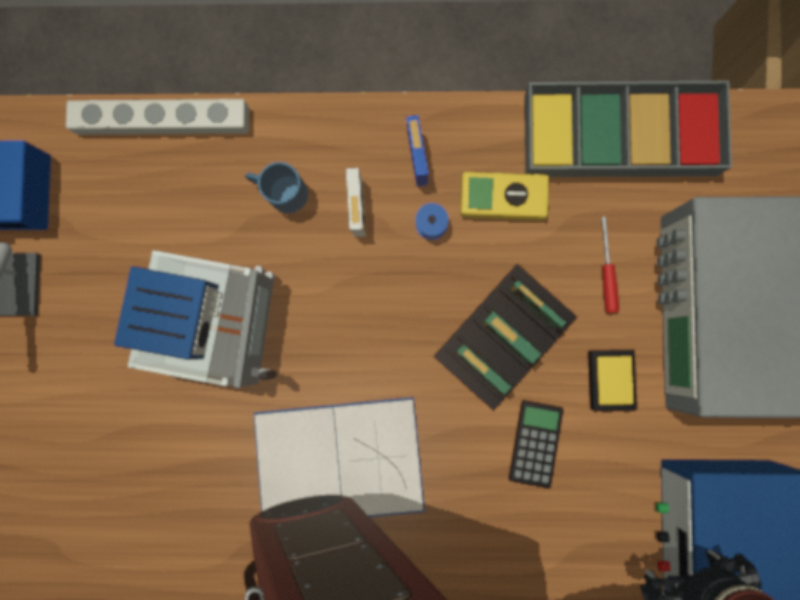

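The scene view shows the rack with three green modules at about (328-398, 250), blue and white decoys at (287,400) and (362,405), and the chamber at (555,430) with the handle at (535,342). In the top view the handle is at (265,373), the orange rails at (230,317) and (230,330), and the modules at (485,370), (512,338) and (540,303). The green ones in the black rack are the real modules. The blue (418,150) and white (355,200) ones stand on the bench and are decoys. Next I'll measure chamber, door, handle and rack.

```bash
cat > m.py <<'E'
from h import *
D={c:snap(c) for c in ('top','scene')}
img=[]
for c,d in D.items():
    v,u=np.nonzero(d['z_map']>0);P=world(d,u,v);C=d['color'][v,u].astype(int)
    def rect(name,m):
        Q=P[m]
        if len(Q)<8: print(c,name,len(Q));return
        (cx,cy),(w,h),a=cv2.minAreaRect(Q[:,:2].astype(np.float32)); print(c,name,len(Q),'ctr',round(cx,1),round(cy,1),'wh',round(w,1),round(h,1),'a',round(a,1),'z',np.round(np.median(Q[:,2]),1))
    near=(P[:,0]>350)&(P[:,0]<680)&(P[:,1]>80)&(P[:,1]<400)
    rect('fan',near&(P[:,2]>207)&(P[:,2]<222))
    rect('top140',near&(P[:,2]>134)&(P[:,2]<146))
    dark=C.max(1)<70
    rect('handle',near&dark&(P[:,2]>120)&(P[:,2]<146)&(P[:,1]<165)&(P[:,0]<480))
    org=(C[:,0]>C[:,2]+70)&(C[:,0]>120)&(P[:,2]>16)&(P[:,2]<36)
    rect('orange',near&org&(P[:,1]>165))
    rk=(P[:,0]>350)&(P[:,0]<660)&(P[:,1]>-430)&(P[:,1]<-130)
    rect('rackbase',rk&(C.max(1)<60)&(P[:,2]>5)&(P[:,2]<14))
    m=(rk&(P[:,2]>80)&(P[:,2]<100))
    for k,cen in enumerate([(447,-229),(505,-275),(559,-325)]):
        rect('mod%d'%k,m&(np.hypot(P[:,0]-cen[0],P[:,1]-cen[1])<62)&(abs((P[:,0]-cen[0])*-.76+(P[:,1]-cen[1])*.65)<30))
t=D['top']
a=t['color'][180:300,80:240];b=t['color'][180:300,290:450]
cv2.imwrite('pics/c2.png',cv2.cvtColor(cv2.resize(np.hstack([a,b]),(800,300),interpolation=cv2.INTER_CUBIC),cv2.COLOR_RGB2BGR))
E
python3 m.py
```

```text
top fan 3166 ctr 535.8 289.0 wh 128.4 130.0 a 79.6 z 214.7
top top140 2211 ctr 526.1 237.5 wh 237.3 200.1 a 79.4 z 139.2
top handle 25 ctr 432.9 139.3 wh 8.7 13.4 a 34.6 z 136.4
top orange 49 ctr 524.5 232.6 wh 35.5 28.9 a 81.5 z 26.9
top rackbase 1525 ctr 472.8 -313.1 wh 224.5 225.1 a 49.5 z 9.3
top mod0 318 ctr 445.5 -231.0 wh 109.7 17.1 a 48.1 z 89.4
top mod1 410 ctr 501.1 -280.7 wh 108.1 22.2 a 48.2 z 89.4
top mod2 205 ctr 559.9 -327.4 wh 108.6 11.3 a 47.7 z 89.1
scene fan 3026 ctr 536.0 287.5 wh 124.6 131.2 a 79.6 z 213.2
scene top140 1396 ctr 525.7 234.4 wh 234.9 201.6 a 79.4 z 137.8
scene handle 24 ctr 435.7 141.6 wh 15.1 11.6 a 0.8 z 132.4
scene orange 10 ctr 530.8 188.9 wh 5.7 7.1 a 66.9 z 25.5
scene rackbase 694 ctr 472.6 -313.2 wh 241.1 230.5 a 47.9 z 8.7
scene mod0 166 ctr 445.9 -234.0 wh 111.9 15.8 a 46.5 z 88.6
scene mod1 212 ctr 502.8 -281.7 wh 107.6 22.1 a 48.1 z 88.7
scene mod2 104 ctr 559.3 -330.4 wh 112.9 10.7 a 48.0 z 88.7
```

View pics/c2.png

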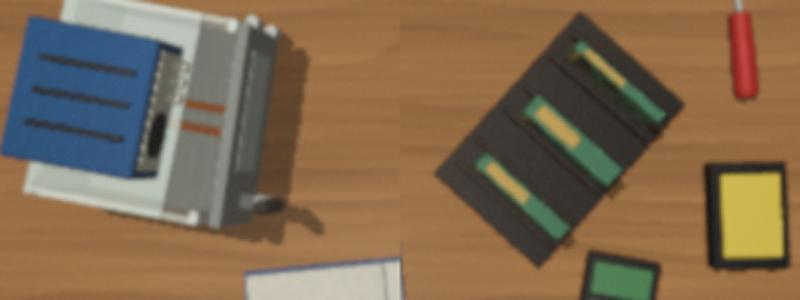

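```bash
python3 - <<'E'
from h import *
from scipy.spatial.transform import Rotation as R
s=robot.get_state(); print({k:np.round(v,3) for k,v in s.items()}); print(R.from_quat(s['tcp_rot']).as_matrix().round(3))
E
```

```text
{'time': np.float64(1.3), 'q': array([-1.395,  0.291, -0.153,  1.127,  0.   ,  1.432]), 'qvel': array([ 0.001, -0.002,  0.002,  0.001,  0.   , -0.001]), 'joint_efforts': array([ 2.0000e-03, -5.3702e+01,  3.3164e+01,  2.0000e-03,  0.0000e+00,
       -0.0000e+00]), 'ee_pos': array([ 162.555, -499.186,  248.285]), 'tcp_rot': array([ 0.988,  0.157,  0.   , -0.   ]), 'contact_force': array([-0.236,  0.678,  0.647]), 'torque': array([-0.03 ,  0.015, -0.02 ]), 'grip_force': np.float64(0.0), 'finger_gap': np.float64(1.002)}
[[ 0.951  0.31   0.   ]
 [ 0.31  -0.951  0.   ]
 [ 0.    -0.    -1.   ]]
```

Emit:
drive_tool:
  plan:
    - [-0.2, 0.384, 0.9, 0, 0.28]
    - [-0.2, 0.384, 0.9, 0, 0.28]
    - [-0.2, 0.384, 0.9, 0, 0.28]
    - [-0.2, 0.384, 0.9, 0, 0.28]
    - [-0.2, 0.384, 0.9, 0, 0.28]
    - [-0.2, 0.384, 0.9, 0, 0.28]
    - [-0.2, 0.384, 0.9, 0, 0.28]
    - [-0.2, 0.384, 0.9, 0, 0.28]
    - [-0.2, 0.384, 0.9, 0, 0.28]
    - [-0.2, 0.384, 0.9, 0, 0.28]
  squeeze: 25

```text
time: 2.3
ee_pos: [355.0, -46.8, 248.7]
tcp_rot: [0.974, 0.226, 0.001, 0.0]
contact_force: [0.6, -0.6, 0.3]
finger_gap: 0.396
grip_force: 0.0
```

Emit:
drive_tool:
  plan:
    - [-0.2, 0.159, 0.378, 0, 0]
    - [-0.2, 0.159, 0.378, 0, 0]
    - [-0.2, 0.159, 0.378, 0, 0]
    - [-0.2, 0.159, 0.378, 0, 0]
    - [-0.2, 0.159, 0.378, 0, 0]
    - [-0.2, 0.159, 0.378, -0.156, 0]
    - [-0.2, 0.159, 0.378, -0.156, 0]
    - [-0.2, 0.159, 0.378, -0.156, 0]
    - [-0.2, 0.159, 0.378, -0.156, 0]
    - [-0.2, 0.159, 0.378, -0.156, 0]

```text
time: 3.3
ee_pos: [435.2, 139.7, 172.0]
tcp_rot: [0.974, 0.225, 0.001, 0.0]
contact_force: [-0.1, 0.5, -0.3]
finger_gap: 0.401
grip_force: 0.0
```

```bash
python3 - <<'E'
from h import *
d=snap('scene'); t=snap('top')
a=d['color'][205:315,310:450]; b=t['color'][190:300,110:250]
cv2.imwrite('pics/c3.png',cv2.cvtColor(cv2.resize(np.hstack([a,b]),(800,314),interpolation=cv2.INTER_CUBIC),cv2.COLOR_RGB2BGR))
print(robot.get_state()['ee_pos'])
# project bar-axis point and tips expected
s=robot.get_state()['ee_pos']
for X in ([434,140,138],[434,140,90],[s[0],s[1],s[2]-17]):
    p=d['R']@np.array(X)+d['t'];print(p[0]/p[2]*d['fx']+d['cx'],p[1]/p[2]*d['fy']+d['cy'])
E
```

```text
[435.17102181 139.73102466 171.86572231]
376.4554728943073 232.36295964924662
372.8041546019774 240.53188692008848
377.4409419087169 229.54657469240115
```

View pics/c3.png

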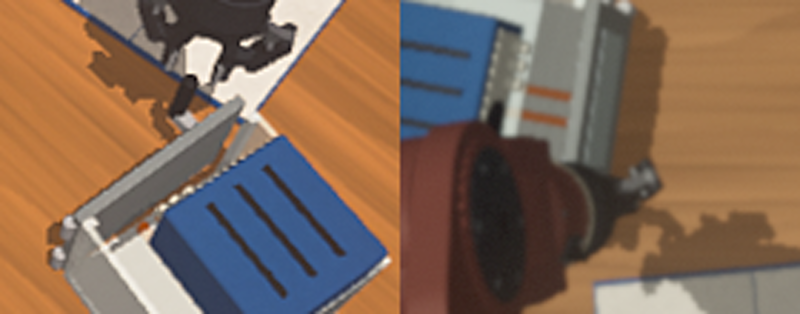

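The fingers straddle the bar: bar top at crop (190,80), fingers at (165,60) and (228,70). I'll descend and close.

Emit:
drive_tool:
  plan:
    - [-0.2, 0, 0, -0.06, 0]
    - [-0.2, 0, 0, -0.116, 0]
    - [-0.2, 0, 0, -0.116, 0]
    - [-0.2, 0, 0, -0.116, 0]
    - [-1, 0, 0, -0.116, 0]
    - [-1, 0, 0, -0.116, 0]
    - [-1, 0, 0, -0.116, 0]
    - [-1, 0, 0, -0.116, 0]
    - [-1, 0, 0, -0.116, 0]
    - [-1, 0, 0, -0.116, 0]
  squeeze: 25

```text
time: 4.4
ee_pos: [435.0, 140.0, 113.8]
tcp_rot: [0.974, 0.225, 0.001, 0.0]
contact_force: [-1.3, -1.3, 7.6]
finger_gap: 0.176
grip_force: 25.4
```

```bash
python3 -c "
import numpy as np
h=np.array([614.8,168.7]);v=np.array([435,140])-h;r=np.hypot(*v);a=np.arctan2(v[1],v[0])
f=lambda p:h+r*np.array([np.cos(a+p),np.sin(a+p)])
for k in range(2):
  b=f(.0725*10*k)
  print([[-1]+[round(float(z),3) for z in (f(.0725*(10*k+i))-b)/500]+[0,round(.1*i,2)] for i in range(1,11)])
"
```

```text
[[-1, 0.005, -0.026, 0, 0.1], [-1, 0.012, -0.051, 0, 0.2], [-1, 0.021, -0.076, 0, 0.3], [-1, 0.031, -0.1, 0, 0.4], [-1, 0.044, -0.124, 0, 0.5], [-1, 0.058, -0.146, 0, 0.6], [-1, 0.073, -0.168, 0, 0.7], [-1, 0.09, -0.188, 0, 0.8], [-1, 0.109, -0.207, 0, 0.9], [-1, 0.129, -0.224, 0, 1.0]]
[[-1, 0.021, -0.016, 0, 0.1], [-1, 0.043, -0.03, 0, 0.2], [-1, 0.066, -0.043, 0, 0.3], [-1, 0.09, -0.054, 0, 0.4], [-1, 0.115, -0.064, 0, 0.5], [-1, 0.14, -0.071, 0, 0.6], [-1, 0.166, -0.077, 0, 0.7], [-1, 0.192, -0.081, 0, 0.8], [-1, 0.218, -0.083, 0, 0.9], [-1, 0.245, -0.082, 0, 1.0]]
```

Emit:
drive_tool:
  plan:
    - [-1, 0.005, -0.026, 0, 0.1]
    - [-1, 0.012, -0.051, 0, 0.2]
    - [-1, 0.021, -0.076, 0, 0.3]
    - [-1, 0.031, -0.1, 0, 0.4]
    - [-1, 0.044, -0.124, 0, 0.5]
    - [-1, 0.058, -0.146, 0, 0.6]
    - [-1, 0.073, -0.168, 0, 0.7]
    - [-1, 0.09, -0.188, 0, 0.8]
    - [-1, 0.109, -0.207, 0, 0.9]
    - [-1, 0.129, -0.224, 0, 1.0]

```text
time: 5.4
ee_pos: [497.8, 26.0, 113.5]
tcp_rot: [0.888, 0.46, -0.001, 0.001]
contact_force: [-7.8, -6.1, 11.2]
finger_gap: 0.18
grip_force: 25.7
```

Emit:
drive_tool:
  plan:
    - [-1, 0.021, -0.016, 0, 0.1]
    - [-1, 0.043, -0.03, 0, 0.2]
    - [-1, 0.066, -0.043, 0, 0.3]
    - [-1, 0.09, -0.054, 0, 0.4]
    - [-1, 0.115, -0.064, 0, 0.5]
    - [-1, 0.14, -0.071, 0, 0.6]
    - [-1, 0.166, -0.077, 0, 0.7]
    - [-1, 0.192, -0.081, 0, 0.8]
    - [-1, 0.218, -0.083, 0, 0.9]
    - [-1, 0.245, -0.082, 0, 1.0]

```text
time: 6.4
ee_pos: [621.9, -14.0, 113.6]
tcp_rot: [0.746, 0.666, -0.0, 0.001]
contact_force: [-2.3, -2.3, 2.8]
finger_gap: 0.176
grip_force: 25.0
```

Emit:
drive_tool:
  plan:
    - [-0.2, 0, 0, 0, 0]
    - [-0.2, 0, 0, 0, 0]
    - [-0.2, 0, 0, 0, 0]
    - [-0.2, 0, 0, 0.1, 0]
    - [-0.2, 0, 0, 0.2, 0]
    - [-0.2, 0, 0, 0.24, 0]
    - [-0.2, 0, -0.1, 0.24, 0]
    - [-0.2, -0.06, -0.2, 0.24, 0]
    - [-0.2, -0.09, -0.3, 0.24, 0]
    - [-0.2, -0.125, -0.4, 0.24, 0]

```text
time: 7.4
ee_pos: [561.4, -201.7, 232.5]
tcp_rot: [0.747, 0.665, 0.0, -0.0]
contact_force: [1.2, -1.1, 0.4]
finger_gap: 0.397
grip_force: 0.0
```

```bash
python3 m.py; python3 - <<'E'
from h import *
t=snap('top');a=t['color'][150:300,60:260]
cv2.imwrite('pics/c4.png',cv2.cvtColor(cv2.resize(a,(800,600),interpolation=cv2.INTER_CUBIC),cv2.COLOR_RGB2BGR))
E
```

```text
top fan 3167 ctr 535.6 288.6 wh 126.3 130.4 a 79.1 z 214.8
top top140 1923 ctr 526.6 225.9 wh 259.5 205.7 a 79.4 z 139.5
top handle 0
top orange 91 ctr 522.2 220.5 wh 61.6 29.0 a 79.7 z 27.7
top rackbase 283 ctr 454.3 -350.7 wh 81.2 216.6 a 82.4 z 9.9
top mod0 0
top mod1 37 ctr 468.2 -317.6 wh 10.3 22.0 a 52.8 z 89.3
top mod2 43 ctr 531.0 -359.7 wh 23.3 10.5 a 47.0 z 88.5
scene fan 3023 ctr 535.9 287.6 wh 124.8 131.7 a 79.6 z 213.2
scene top140 1221 ctr 526.5 223.1 wh 257.0 206.9 a 79.4 z 138.2
scene handle 0
scene orange 10 ctr 531.1 188.8 wh 5.6 7.4 a 87.4 z 24.3
scene rackbase 994 ctr 473.6 -311.9 wh 238.2 230.3 a 48.3 z 8.7
scene mod0 165 ctr 446.9 -233.0 wh 113.1 15.9 a 46.5 z 88.5
scene mod1 195 ctr 502.0 -282.4 wh 108.4 21.8 a 48.1 z 88.4
scene mod2 97 ctr 562.5 -326.7 wh 104.6 10.6 a 48.3 z 88.2
```

View pics/c4.png

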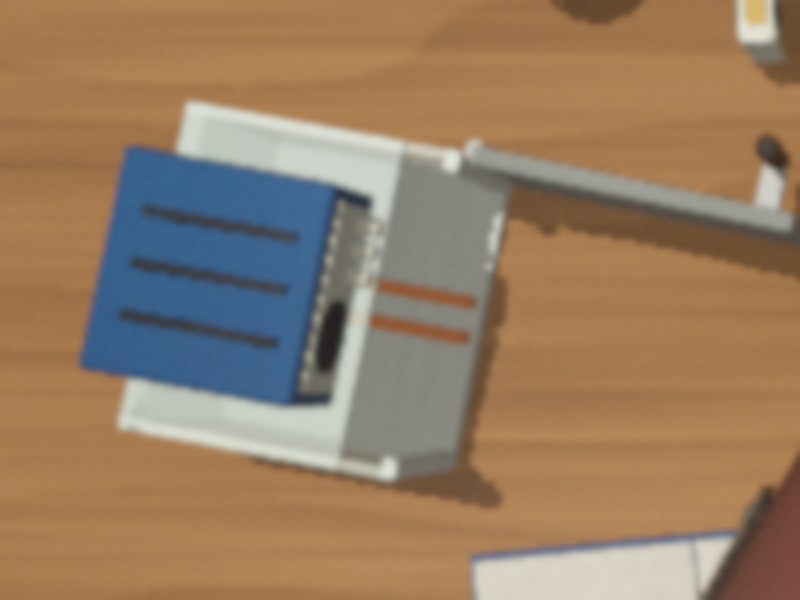

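The door stands about 90° open, from the hinge at crop (475,150) to the handle at (770,150). The rail near ends are at (475,300) and (467,338). Next is the thin-looking module 2.

Emit:
drive_tool:
  plan:
    - [0, 0, -0.1, 0, -0.2]
    - [0, -0.02, -0.2, 0, -0.4]
    - [0, -0.04, -0.3, 0, -0.7]
    - [0, -0.05, -0.3, -0.05, -1]
    - [0, -0.05, -0.3, -0.1, -1]
    - [0, -0.05, -0.3, -0.14, -1]
    - [0, -0.05, -0.3, -0.14, -1]
    - [0, -0.05, -0.3, -0.14, -1]
    - [0, -0.05, -0.3, -0.14, -1]
    - [0, -0.05, -0.3, -0.14, -1]

```text
time: 8.55
ee_pos: [538.7, -350.8, 163.7]
tcp_rot: [0.888, 0.46, 0.0, 0.001]
contact_force: [0.4, -0.0, -0.3]
finger_gap: 0.499
grip_force: 0.0
```

```bash
python3 - <<'E'
from h import *
d=snap('scene');s=robot.get_state();print(s['ee_pos'].round(1),(2*np.arctan2(s['tcp_rot'][1],s['tcp_rot'][0])).round(4))
v,u=np.nonzero(d['z_map']>0);P=world(d,u,v);C=d['color'][v,u].astype(int)
m=(P[:,2]>84)&(P[:,2]<94)&(C.max(1)>60)&(P[:,0]>500)&(P[:,0]<610)&(P[:,1]<-285)&(P[:,1]>-385)&(abs((P[:,0]-560)*-.743+(P[:,1]+328.5)*.669)<14)
print(m.sum(),cv2.minAreaRect(P[m][:,:2].astype(np.float32)),P[m].mean(0))
a=d['color'][90:240,170:370]
cv2.imwrite('pics/c5.png',cv2.cvtColor(cv2.resize(a,(800,600),interpolation=cv2.INTER_CUBIC),cv2.COLOR_RGB2BGR))
E
```

```text
[ 538.5 -350.8  163.5] 0.9551
92 ((558.6028442382812, -331.3330383300781), (110.3333511352539, 10.428753852844238), 48.15375518798828) [ 560.34942852 -329.09900276   88.87470439]
```

View pics/c5.png

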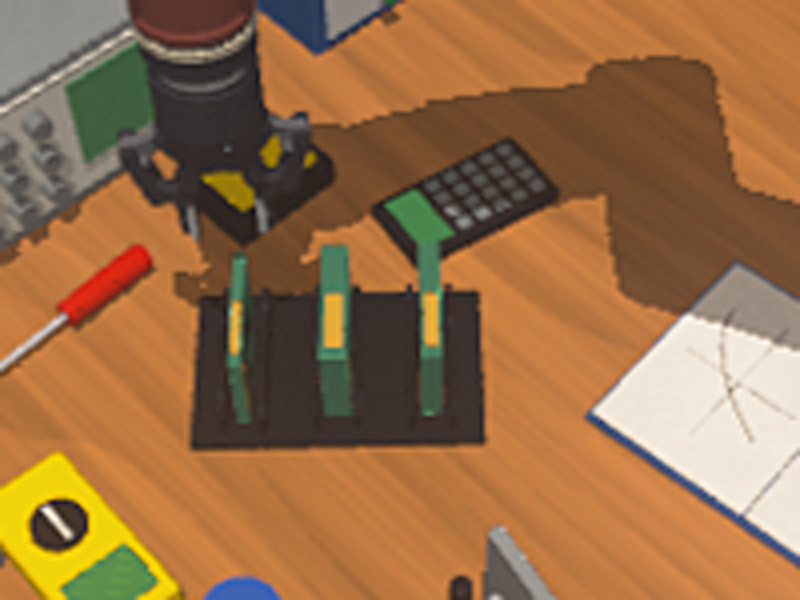

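Emit:
drive_tool:
  plan:
    - [0, -0.008, -0.012, 0, -0.231]
    - [0, -0.008, -0.012, -0.06, -0.231]
    - [0, -0.008, -0.012, -0.12, -0.231]
    - [0, -0.008, -0.012, -0.183, -0.231]
    - [0, -0.008, -0.012, -0.183, -0.231]
    - [-1, -0.008, -0.012, -0.183, -0.231]
    - [-1, -0.008, -0.012, -0.183, -0.231]
    - [-1, -0.008, -0.012, -0.183, -0.231]
    - [-1, -0.008, -0.012, -0.183, -0.231]
    - [-1, -0.008, -0.012, -0.183, -0.231]
  squeeze: 70

```text
time: 9.6
ee_pos: [535.1, -357.6, 73.0]
tcp_rot: [0.913, 0.407, 0.001, 0.002]
contact_force: [-0.5, -0.6, 6.6]
finger_gap: 0.107
grip_force: 69.2
```

Gap 0.107, about 9–10 mm, so this is the 10 mm module. I'll lift and carry it.

Emit:
drive_tool:
  plan:
    - [-1, 0, 0, 0.03, 0]
    - [-1, 0, 0, 0.08, 0]
    - [-1, 0, 0, 0.14, 0]
    - [-1, 0, 0, 0.2, 0]
    - [-1, 0, 0, 0.26, 0.1]
    - [-1, -0.005, 0.04, 0.26, 0.25]
    - [-1, -0.01, 0.1, 0.26, 0.4]
    - [-1, -0.016, 0.17, 0.26, 0.6]
    - [-1, -0.022, 0.24, 0.26, 0.8]
    - [-1, -0.03, 0.32, 0.26, 1.0]
  squeeze: 90

```text
time: 10.6
ee_pos: [518.9, -195.9, 201.6]
tcp_rot: [0.783, 0.622, 0.0, 0.001]
contact_force: [0.2, 0.4, -1.5]
finger_gap: 0.104
grip_force: 87.8
```

Emit:
drive_tool:
  plan:
    - [-1, -0.01, 0.09, 0, 0.05]
    - [-1, -0.02, 0.17, 0, 0.09]
    - [-1, -0.03, 0.25, 0, 0.09]
    - [-1, -0.04, 0.34, 0, 0.09]
    - [-1, -0.045, 0.42, 0, 0.09]
    - [-1, -0.05, 0.48, 0, 0.09]
    - [-1, -0.05, 0.52, 0, 0.09]
    - [-1, -0.05, 0.54, 0, 0.09]
    - [-1, -0.05, 0.54, 0, 0.09]
    - [-1, -0.05, 0.54, 0, 0.09]

```text
time: 11.6
ee_pos: [494.1, 72.7, 201.0]
tcp_rot: [0.77, 0.638, 0.0, 0.0]
contact_force: [-1.2, -0.2, -1.1]
finger_gap: 0.103
grip_force: 87.8
```

```bash
cat > n.py <<'E'
from h import *
import sys
O=np.array([531.7,270.2]);A=np.deg2rad(79.5);ex=np.array([np.cos(A),np.sin(A)]);ey=np.array([-ex[1],ex[0]])
s=robot.get_state();p=s['ee_pos'];q=s['tcp_rot']
print('t',s['time'],'tcp',p.round(1),'yaw',round(np.degrees(2*np.arctan2(q[1],q[0])),2),'ch xy',((p[:2]-O)@ex).round(1),((p[:2]-O)@ey).round(1),'gap',s['finger_gap'],s['grip_force'],s['contact_force'].round(1))
out=[]
for c,box in (('top',(150,300,100,300)),('scene',(180,330,270,470))):
    d=snap(c);v,u=np.nonzero(d['z_map']>0);P=world(d,u,v);C=d['color'][v,u].astype(int)
    X=(P[:,:2]-O)@ex;Y=(P[:,:2]-O)@ey
    g=(C[:,1]>C[:,0]+15)&(C[:,1]>C[:,2]+8)&(abs(Y)<40)&(X>-330)&(X<80)
    o=(C[:,0]>C[:,2]+60)&(C[:,0]>110)&(P[:,2]>20)&(P[:,2]<36)&(X>-90)&(X<0)&(abs(Y)<30)
    if o.sum()>4: print(c,'rails',o.sum(),'y',np.percentile(Y[o],[2,50,98]).round(1),'mid',((Y[o].min()+Y[o].max())/2).round(1),'x',X[o].min().round(1),X[o].max().round(1))
    if g.sum()>4:
        zt=np.percentile(P[g][:,2],98); tp=g&(P[:,2]>zt-8)
        (cx,cy),wh,a=cv2.minAreaRect(np.c_[X[tp],Y[tp]].astype(np.float32))
        print(c,'module',g.sum(),'ztop',zt.round(1),'zmin',P[g][:,2].min().round(1),'x',np.percentile(X[g],[1,99]).round(1),'topY',np.percentile(Y[tp],[2,50,98]).round(1),'rect',round(cx,1),round(cy,1),np.round(wh,1),round(a,1))
    a=d['color'][box[0]:box[1],box[2]:box[3]];out.append(cv2.resize(a,(400,300),interpolation=cv2.INTER_CUBIC))
if len(sys.argv)>1: cv2.imwrite('pics/'+sys.argv[1],cv2.cvtColor(np.hstack(out),cv2.COLOR_RGB2BGR))
E
python3 n.py n1.png
```

```text
t 11.6 tcp [494.1  72.7 201. ] yaw 79.31 ch xy -201.1 1.0 gap 0.10297025847736856 87.82556891441345 [-1.2 -0.2 -1.1]
scene rails 10 y [-17.5 -15.5  -9.9] mid -13.6 x -83.2 -77.0
scene module 173 ztop 217.7 zmin 142.6 x [-205.1 -111. ] topY [-6.5 -2.9  4. ] rect -154.5 -0.9 [11.7 84.8] 88.6
```

View pics/n1.png

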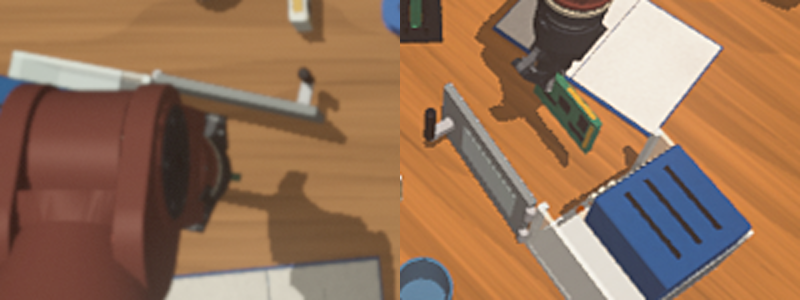

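The scene half shows the module held level at (565,110), in line with the open front. The arm hides the top half. I'll lower outside and advance above the rails.

Emit:
drive_tool:
  plan:
    - [-1, 0.001, 0, -0.06, 0.007]
    - [-1, 0.001, 0, -0.13, 0.007]
    - [-1, 0.001, 0, -0.19, 0.007]
    - [-1, 0.001, 0, -0.2, 0.007]
    - [-1, 0.008, 0.035, -0.2, 0.007]
    - [-1, 0.015, 0.075, -0.2, 0.007]
    - [-1, 0.023, 0.115, -0.2, 0.007]
    - [-1, 0.031, 0.16, -0.2, 0.007]
    - [-1, 0.039, 0.204, -0.2, 0.007]
    - [-1, 0.039, 0.204, -0.2, 0.007]

```text
time: 12.7
ee_pos: [514.8, 177.0, 102.2]
tcp_rot: [0.768, 0.64, 0.001, 0.0]
contact_force: [0.5, 0.6, -1.6]
finger_gap: 0.107
grip_force: 87.9
```

```bash
python3 n.py n2.png; python3 -c "
import cv2;a=cv2.imread('pics/n2.png')[:,400:];cv2.imwrite('pics/n2b.png',cv2.resize(a[100:300,50:350],(750,500),interpolation=cv2.INTER_CUBIC))"
```

```text
t 12.7 tcp [514.8 177.  102.2] yaw 79.59 ch xy -94.7 -0.4 gap 0.10687558607122169 87.85411477088928 [ 0.5  0.6 -1.6]
top module 5 ztop 121.4 zmin 116.9 x [-111.8 -108.6] topY [-3.6 -1.2  1.4] rect -110.3 -1.0 [3.2 5.2] 2.2
scene rails 10 y [-17.3 -14.8 -10.4] mid -13.8 x -83.8 -77.1
scene module 67 ztop 140.2 zmin 48.4 x [-100.8  -66.4] topY [-20.2 -16.9 -13.5] rect -69.5 -16.9 [23.6  0. ] 162.7
```

View pics/n2b.png

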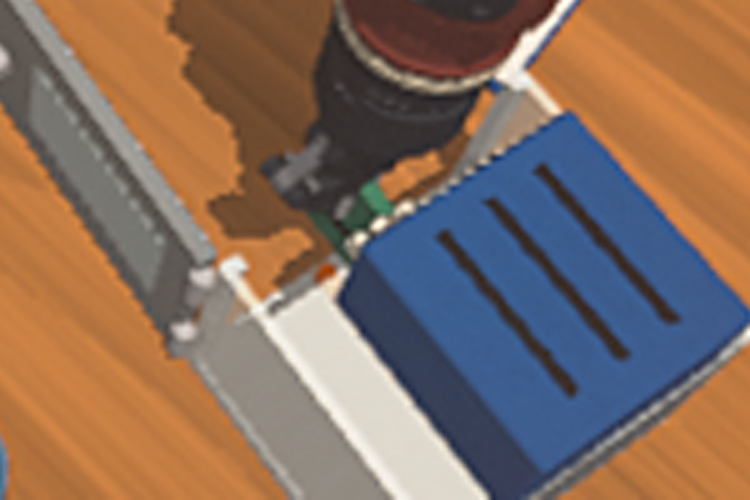

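The module is poised over the rails; the visible rail end is at (325,272). I'll descend with a force check.

Emit:
drive_tool:
  plan:
    - [-1, -0.001, -0.006, 0, 0]
    - [-1, -0.001, -0.006, -0.008, 0]
    - [-1, -0.001, -0.006, -0.016, 0]
    - [-1, -0.001, -0.006, -0.024, 0]
    - [-1, -0.001, -0.006, -0.03, 0]
    - [-1, -0.001, -0.006, -0.036, 0]
    - [-1, -0.001, -0.006, -0.04, 0]
    - [-1, -0.001, -0.006, -0.044, 0]
    - [-1, -0.001, -0.006, -0.044, 0]
    - [-1, -0.001, -0.006, -0.044, 0]

```text
time: 13.8
ee_pos: [513.0, 172.3, 78.8]
tcp_rot: [0.769, 0.64, 0.0, 0.0]
contact_force: [-0.1, 0.0, -1.4]
finger_gap: 0.103
grip_force: 87.9
```

Emit:
drive_tool:
  plan:
    - [-1, 0, 0, -0.002, 0]
    - [-1, 0, 0, -0.004, 0]
    - [-1, 0, 0, -0.006, 0]
    - [-1, 0, 0, -0.007, 0]
    - [-1, 0, 0, -0.007, 0]
    - [-0.8, 0, 0, -0.007, 0]
    - [-0.6, 0, 0, -0.007, 0]
    - [-0.5, 0, 0, -0.007, 0]
    - [-0.5, 0, 0, -0.007, 0]
    - [-0.5, 0, 0, -0.007, 0]

```text
time: 14.8
ee_pos: [513.0, 172.3, 75.4]
tcp_rot: [0.769, 0.64, 0.0, 0.0]
contact_force: [-0.0, -1.2, -0.6]
finger_gap: 0.25
grip_force: 0.0
```

```bash
python3 n.py n3.png
```

```text
t 14.8 tcp [513.  172.3  75.4] yaw 79.52 ch xy -99.6 0.5 gap 0.2502154382863517 0.0 [-0.  -1.2 -0.6]
scene rails 11 y [-16.7 -13.6  -6.5] mid -11.4 x -83.8 -77.3
scene module 55 ztop 93.7 zmin 18.2 x [-101.8  -75.4] topY [-10.4  -2.9   3.2] rect -83.6 -2.2 [14.5 18. ] 34.0
```

The module is released and standing between the rails, still sticking out about 32 mm. I'll retreat, turn the gripper a quarter and push it in with the back of an open finger.

Emit:
drive_tool:
  plan:
    - [-0.5, 0, 0, 0.03, 0]
    - [-0.5, 0, 0, 0.09, 0]
    - [-0.5, 0, 0, 0.13, 0]
    - [-0.5, -0.01, -0.06, 0.13, 0]
    - [-0.5, -0.02, -0.12, 0.13, 0.2]
    - [0, -0.036, -0.196, 0.13, 0.45]
    - [1, -0.036, -0.196, 0.13, 0.7]
    - [1, -0.036, -0.196, 0.13, 1]
    - [1, -0.036, -0.196, 0.13, 1]
    - [1, -0.036, -0.196, 0.13, 1]

```text
time: 15.9
ee_pos: [494.9, 74.4, 140.3]
tcp_rot: [0.588, 0.809, 0.0, 0.0]
contact_force: [-0.4, -0.0, 0.2]
finger_gap: 0.995
grip_force: 0.0
```

Emit:
drive_tool:
  plan:
    - [1, 0, 0, 0, 0.3]
    - [1, 0, 0, 0, 0.6]
    - [1, 0, 0, 0, 1]
    - [1, 0, 0, 0, 1]
    - [1, 0, 0, 0, 1]
    - [1, 0, 0, 0, 1]
    - [1, 0, 0, 0, 1]
    - [1, 0, 0, 0, 1]
    - [1, 0, 0, 0, 1]
    - [1, 0, 0, 0, 1]

```text
time: 16.9
ee_pos: [494.9, 74.3, 140.3]
tcp_rot: [0.368, 0.93, 0.0, 0.0]
contact_force: [-0.7, 0.0, 0.3]
finger_gap: 1.0
grip_force: 0.0
```

Emit:
drive_tool:
  plan:
    - [1, 0, 0, 0, 0.3]
    - [1, 0, 0, 0, 0.6]
    - [1, 0, 0, 0, 1]
    - [1, 0, 0, -0.04, 1]
    - [1, 0, 0, -0.08, 1]
    - [1, 0, 0, -0.12, 1]
    - [1, 0, 0, -0.16, 1]
    - [1, 0, 0, -0.18, 1]
    - [1, 0, 0, -0.18, 1]
    - [1, 0, 0, -0.18, 1]

```text
time: 17.9
ee_pos: [495.2, 74.3, 50.8]
tcp_rot: [0.127, 0.992, 0.0, 0.0]
contact_force: [0.7, 0.6, -0.6]
finger_gap: 1.003
grip_force: 0.0
```

```bash
python3 n.py n4.png
```

```text
t 17.9 tcp [495.2  74.3  50.8] yaw 165.45 ch xy -199.2 0.2 gap 1.0027008251090717 0.0 [ 0.7  0.6 -0.6]
scene rails 10 y [-17.8 -13.4  -7.1] mid -12.4 x -83.5 -76.8
scene module 147 ztop 92.5 zmin 21.9 x [-117.5  -77.3] topY [-8.2 -2.1  4.1] rect -96.3 -1.9 [44.2 12.8] 0.1
```

View pics/n4.png

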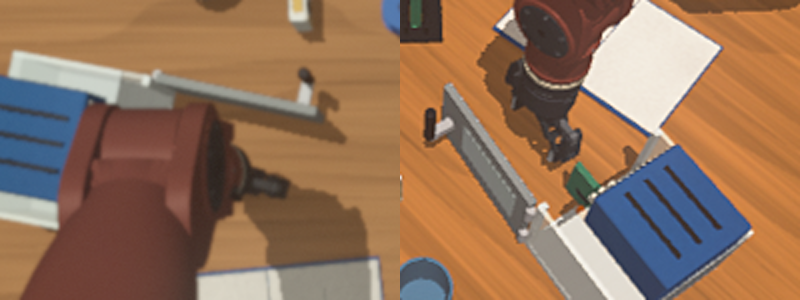

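Scene half: the module's near end is at (583,185), upright, with the finger facing it at (565,145). I'll push slowly.

Emit:
drive_tool:
  plan:
    - [1, 0, 0, -0.01, 0.14]
    - [1, 0.002, 0.012, -0.01, 0.14]
    - [1, 0.005, 0.026, -0.01, 0.14]
    - [1, 0.008, 0.04, -0.01, 0.14]
    - [1, 0.01, 0.054, -0.01, 0.14]
    - [1, 0.013, 0.068, -0.01, 0.14]
    - [1, 0.015, 0.082, -0.01, 0.14]
    - [1, 0.018, 0.096, -0.01, 0.14]
    - [1, 0.02, 0.108, -0.01, 0.14]
    - [1, 0.022, 0.118, -0.01, 0.14]

```text
time: 19.0
ee_pos: [506.0, 133.9, 45.3]
tcp_rot: [0.092, 0.996, -0.0, -0.0]
contact_force: [-0.0, -2.2, 0.6]
finger_gap: 0.996
grip_force: 0.6
```

```bash
python3 n.py n5.png
```

```text
t 19.0 tcp [506.  133.9  45.3] yaw 169.48 ch xy -138.7 0.5 gap 0.9959468992639466 0.5663854090380482 [-0.  -2.2  0.6]
scene rails 9 y [-16.9 -13.6 -10.6] mid -13.8 x -83.5 -77.2
```

Emit:
drive_tool:
  plan:
    - [1, 0.001, 0.007, 0, 0]
    - [1, 0.002, 0.014, 0, 0]
    - [1, 0.004, 0.021, 0, 0]
    - [1, 0.005, 0.028, 0, 0]
    - [1, 0.005, 0.028, 0, 0]
    - [1, 0, 0, 0, 0]
    - [1, -0.018, -0.098, 0, 0]
    - [1, -0.036, -0.19, 0.05, 0]
    - [1, -0.054, -0.29, 0.15, 0]
    - [1, -0.07, -0.38, 0.25, 0]

```text
time: 20.1
ee_pos: [474.4, -30.4, 140.5]
tcp_rot: [0.092, 0.996, -0.0, -0.001]
contact_force: [1.0, -0.5, -1.3]
finger_gap: 1.001
grip_force: 0.0
```

Emit:
drive_tool:
  plan:
    - [1, 0, -0.1, 0.05, 0]
    - [1, 0, -0.2, 0.1, 0]
    - [1, -0.05, -0.3, 0.1, 0]
    - [1, -0.08, -0.4, 0.1, 0]
    - [1, -0.1, -0.5, 0.1, 0]
    - [1, -0.1, -0.6, 0.1, 0]
    - [1, -0.1, -0.65, 0.1, 0]
    - [1, -0.1, -0.65, 0.1, 0]
    - [1, -0.1, -0.65, 0.1, 0]
    - [1, -0.1, -0.65, 0.1, 0]

```text
time: 21.1
ee_pos: [425.4, -352.6, 189.6]
tcp_rot: [0.092, 0.996, 0.0, -0.0]
contact_force: [0.3, 0.8, 1.0]
finger_gap: 0.999
grip_force: 0.0
```

```bash
python3 n.py n6.png; python3 m.py | egrep 'mod|handle'; python3 - <<'E'
from h import *
t=snap('top');a=t['color'][150:300,60:460]
cv2.imwrite('pics/c6.png',cv2.cvtColor(cv2.resize(a,(800,300),interpolation=cv2.INTER_CUBIC),cv2.COLOR_RGB2BGR))
E
```

```text
t 21.1 tcp [ 425.4 -352.6  189.6] yaw 169.47 ch xy -631.7 -9.0 gap 0.9988899240845066 0.0 [0.3 0.8 1. ]
top rails 115 y [-14.4   8.7  15.2] mid 0.4 x -80.6 -19.9
top module 8 ztop 94.3 zmin 89.4 x [-49.8 -40.6] topY [-2.4 -0.7  0.8] rect -45.0 -1.2 [9.4 2.7] 10.9
scene rails 10 y [-17.1 -14.6 -10.2] mid -13.7 x -83.2 -77.3
top handle 0
top mod0 316 ctr 445.4 -231.1 wh 110.2 17.0 a 47.9 z 89.4
top mod1 407 ctr 501.2 -280.8 wh 108.4 22.5 a 47.9 z 89.4
top mod2 0
scene handle 0
scene mod0 163 ctr 445.3 -234.3 wh 111.8 15.9 a 46.8 z 88.8
scene mod1 211 ctr 502.7 -281.8 wh 109.4 22.1 a 48.2 z 88.5
scene mod2 0
```

View pics/c6.png

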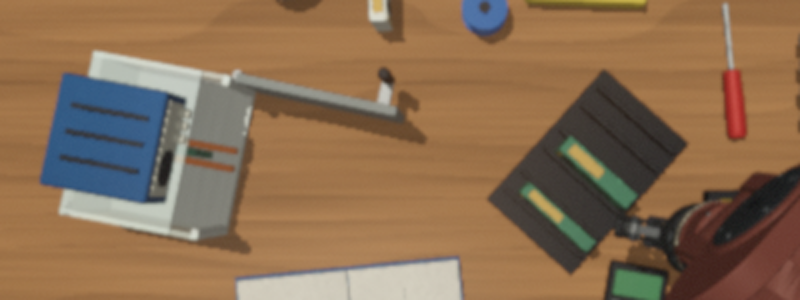

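```bash
python3 - <<'E'
from h import *
O=np.array([531.7,270.2]);A=np.deg2rad(79.5);ex=np.array([np.cos(A),np.sin(A)]);ey=np.array([-ex[1],ex[0]])
d=snap('top');v,u=np.nonzero(d['z_map']>0);P=world(d,u,v);C=d['color'][v,u].astype(int)
X=(P[:,:2]-O)@ex;Y=(P[:,:2]-O)@ey
m=(abs(Y)<7)&(X>-90)&(X<-20)&(P[:,2]<125)
for i in np.argsort(X[m]): print(X[m][i].round(),Y[m][i].round(1),P[m][i,2].round(),C[m][i],u[m][i],v[m][i])
E
```

```text
-90.0 -3.8 3.0 [102  76  54] 182 229
-89.0 1.6 -4.0 [103  76  51] 182 231
-89.0 -1.1 -3.0 [102  75  51] 182 230
-88.0 -6.4 -1.0 [102  77  56] 182 228
-88.0 4.7 -1.0 [103  79  58] 181 232
-87.0 2.0 -0.0 [102  80  61] 181 231
-87.0 -0.7 1.0 [103  83  65] 181 230
-87.0 5.4 16.0 [114 111 101] 179 232
-86.0 -3.3 0.0 [101  83  68] 181 229
-86.0 -5.5 11.0 [111 108  97] 180 228
-86.0 -5.9 0.0 [103  90  76] 181 228
-86.0 -2.9 8.0 [109 104  93] 180 229
-86.0 2.5 3.0 [105  97  85] 180 231
-86.0 -0.2 5.0 [106 100  89] 180 230
-85.0 2.8 13.0 [117 115 106] 179 231
-85.0 5.2 -2.0 [105  93  80] 180 232
-84.0 0.2 11.0 [119 117 108] 179 230
-84.0 -5.1 13.0 [122 121 112] 179 228
-83.0 3.2 16.0 [126 125 115] 178 231
-83.0 -2.4 9.0 [120 119 110] 179 229
-83.0 5.9 12.0 [124 122 112] 178 232
-82.0 0.7 12.0 [126 126 117] 178 230
-80.0 -1.9 8.0 [127 125 118] 178 229
-80.0 -4.5 10.0 [126 124 115] 178 228
-80.0 6.5 10.0 [125 118 107] 177 232
-80.0 1.2 13.0 [127 127 118] 177 230
-79.0 3.8 10.0 [127 126 116] 177 231
-79.0 -1.4 12.0 [127 128 119] 177 229
-78.0 -4.0 11.0 [127 124 115] 177 228
-78.0 1.6 16.0 [127 1
[... 3812 characters left out ...]
 100  89] 164 229
-44.0 -4.5 97.0 [72 80 65] 155 224
-43.0 0.4 93.0 [57 78 63] 155 226
-43.0 -2.1 93.0 [56 76 60] 155 225
-42.0 -6.5 49.0 [103  83  65] 160 224
-41.0 3.3 93.0 [83 88 73] 154 227
-41.0 5.5 9.0 [107 100  89] 163 229
-40.0 0.9 90.0 [66 83 69] 154 226
-40.0 -1.6 90.0 [66 83 70] 154 225
-39.0 6.0 14.0 [107  96  84] 162 229
-39.0 -6.5 91.0 [106  97  81] 154 223
-39.0 -4.0 89.0 [80 89 75] 154 224
-37.0 6.5 13.0 [108  94  79] 161 229
-35.0 6.9 17.0 [112  93  76] 160 229
-35.0 -6.7 17.0 [113  89  72] 161 224
-30.0 4.9 11.0 [90 89 76] 159 228
-27.0 5.4 10.0 [94 92 79] 158 228
-27.0 -6.6 44.0 [102  82  64] 155 223
-25.0 5.9 10.0 [100  95  82] 157 228
-22.0 6.4 10.0 [104  95  79] 156 228
```

The final view shows the module between the rails, its near end at crop (213,155). That is about 35 mm behind the front plane, so its centre sits about +21 mm from the bay, inside the +30 limit. Its end face is vertical. The door is about 90° open, the other two modules haven't moved, and the arm is clear, so I'm handing in.

```bash
python3 -c "
from station import robot
print(robot.finish_job())"
```

```text
the job is handed in; nothing more can be done
None
```

The job is handed in, though the station gave no verdict: the last measurements show the door open about 90°, the 10 mm module upright between the rails about 21 mm inward of the bay centre (limit 30), and the other two modules unmoved in their slots.

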